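# Mix a jar of flux on the touch-start mixer

### The arm

A 6-joint arm with a two-finger parallel gripper is mounted at the origin on a cart in front of the work surface, level with it; the furniture and walls round the work are solid. World frame = base frame: x ahead of the robot, y to its left, z up, the work surface at z = 0. Lengths are in m, angles in rad, forces in N, time in s.
With the tool pointing down it reaches from about 0.425 to 0.95 m from the base axis. Payload 3.5 kg.
Tool frame: the origin (TCP) lies between the finger pads, 19 mm behind the fingertips; this is the grasp point; z points along the fingers, y is the line along which they close (so a half turn about z gives the same grasp; the last joint's range is limited). The gripper opens to 85 mm and grips with 20 to 120 N. Pads are 22 mm wide; open, the fingers measure 114 mm over their backs; the gripper's body (76 mm by 85 mm) begins 54 mm behind the grasp point. The pads swing forward as they close: fully open they stand 13 mm farther back than shut.
Start: joints at [1.027, 0.286, 1.577, -0, 1.279, -0.15], TCP at [0.259, 0.623, 0.25] pointing down, gripper open.
Joint ranges: [-2.77, 2.77], [-0.9, 2.22], [0.21, 2.48], [-1.53, 4.67], [0.24, 2.81], [-2.84, 2.84]. Speed limits (rad/s): [2.79, 2.79, 3.14, 3.14, 3.14, 3.14].

### API

Orientations are given as a unit quaternion [x, y, z, w].
In Python, from plant import get_state, cams, ctrl gives the robot as it stands. The module is installed in compiled form; this text tells all that it offers.
- The arm moves only by the tool jog_arm, never from a script. Its argument "deltas" is text: rows parted by semicolons, each of 6 numbers parted by spaces: the shift along the world's x, y, z normalised to -1 to 1, where 1 is 0.02 m, then the turn, a rotation vector about the world's x, y, z normalised to -1 to 1, where 1 is 0.1 rad. In form: x y z ax ay az; .... A call has 1 to 20 rows; each row shifts and turns the commanded pose from where the row before left it; what a row does not reach is not made up. A row lasts 1/8 s, in which the tool goes at most 62.5 mm and 10.7 degrees, less where a joint would pass 70% of its speed; a pose out of reach is approached as far as the arm can. A call with a number of a shift or a turn outside -1 to 1 is refused whole. A call with a gripper value outside its range is refused whole. "gripper" is the opening, from 0 (shut) to 1 (fully open), set as the call begins (left out, the last holds). The fingers move at their own pace and stop on an object; "squeeze" is the grip in N (left out, the last holds). Time passes only in rows, so rows that do not move let the fingers close. It gives the time, the measured TCP pose, the force, the opening and the grip force at its end, in the units of the state.
- get_state(): the state, without advancing time (a new reading comes with each control period).
- cams.read_camera(name): name is "scene" or "top" or "wrist"; returns a dict with "color" (480x640x3 uint8, blue, green, red), "vfov" (degrees; the focal length in pixels is half the picture's height over the tangent of half this angle, whatever the lens; pixels are square), "cx", "cy" (the principal point, pixels), "distortion" ([k1, k2, p1, p2, k3] as OpenCV has them; the pictures are not rectified), "rvec" (rotation vector, rad) and "tvec" (3), from world to camera coordinates, as OpenCV has them. Camera axes: x right, y down, z forward; pixel columns grow to the right and rows downward; lengths in m; the calibration is good to about 2 mm. A picture is of the moment at which its call begins. There is no depth.
- ctrl.sign_off(): hands the job in; it is judged then, once.
The state is a dict: "time": time; "qpos": joint angles; "dq": joint speeds; "joint_efforts": joint torques, N m; "eef_pos": TCP position; "tcp_rot": TCP orientation; "contact_force": force on the tool from outside, world axes, zero at the start; "wrist_torque": the same for the moment, N m; "opening": opening from 0.0 (shut) to 1.0 (fully open); "finger_force": force on a finger pad.
Only numpy, scipy, OpenCV 4.12 (cv2) and the standard library are available. Lean on these libraries where they do the work, as an engineer would, in place of code of your own. Each camera call takes 0.05 s, during which the arm holds its last target. There are 200 camera calls.

### The job

The flux in the larger screw-lid jar has settled and needs mixing. With the cradle still empty, press the raised half of the mixer's rocker switch to turn it on; then pick the jar up, stand it upright in the mixer's sprung ring cradle and, touching only the jar, push it straight down until the cradle is fully down. The mixer runs only while the cradle is held down, so finish still gripping the jar by its sides and holding it pressed, and leave the other loose things on the bench where they are.

Things in the scene. Friction and masses are not known exactly. Their poses are not given: they have to be found in the camera images.
- flux_tub: The jar to mix: the larger of two loose screw-lid jars, a plain round cylinder 57 mm in diameter (54 to grip), 68 mm tall, about 0.15 kg, closed (the lid does not turn, it is the top 25 mm). Stands upright on the bench in one of three places (swapped with the small jar and the solder reel). Origin at the centre of its underside, z up along its axis.
- mixer: Touch-start mixer fixed to the bench: grey cast base 192 (x) by 124 mm (y), deck 40 mm high; a round turret 57 mm high at x = +32 mm with the sprung black ring cradle above it; a panel nearer the robot with the rocker switch (pivot x = -62, y = +22 mm) and a fixed dial (x = -62, y = -34 mm, 54 mm high). Origin at the centre of the underside, x from panel to cradle, z up.
- cup_seat (a point): Centre of the cradle's inner floor, where the jar's underside rests; 82 mm above the bench when the cradle is up. The bore is 61 mm in diameter for the lowest 12 mm, then flares to 71 mm at the rim, which is 22 mm above this floor and 80 mm in outer diameter. Axes parallel to the mixer's.
- cup (a joint): How far the sprung cradle is pushed down, straight down: 0 = up, 0.014 m = fully down on its stop. The spring holds it up under the jar's weight; it starts to move at about 4 N and reaches the stop at about 14 N of push.
- rocker (a joint): Rocker switch angle: 0 = off, with the half towards the mixer's +y side raised; 0.40 rad = on, that half pressed down level with the deck. Takes about 3 N and stays where it is left.
- rocker_pad (a point): Middle of the top face of the rocker half to press (22 x 26 mm), on the rocker: about 54 mm above the bench when off (17 mm to the mixer's +y side of the pivot), 48 mm when on. A thin white line lies across it.
- paste_jar: Bystander: the smaller screw-lid jar, 48 mm in diameter and 50 mm tall, loose. Origin at the centre of its underside.
- solder_reel: Bystander: reel of solder wire standing on its flange, 57 mm in diameter and 33 mm tall, loose. Origin at the centre of its underside. Between these places and the mixer stand, fixed, a leaning pile of circuit boards at x 0.47 to 0.73, y -0.14 to 0.02, up to z = 0.16, and behind it an oscilloscope (x > 0.67, y < 0.03, z up to 0.36): carry the jar round in front of them.
- tissue_box: Bystander: small carton 34 x 85 x 52 mm, loose. Origin at the centre of its underside.
- side_cutter: Bystander: side cutters lying flat, 43 x 111 x 12 mm, loose. Origin at the centre of the underside.
- terminal_block: Bystander: brass screw terminal block 28 x 50 x 24 mm, loose. Origin at the centre of its underside.
Things that resemble listed ones, but are neither listed nor needed, are in the scene too. Leave any orange or yellow look-alike of the flux_tub alone.

How it is judged:
By the outcome, as a careful person would: the job done as asked, in the order asked, and still so for the second after the job is handed in, while the arm keeps its last pose, push and grip.
It also fails if it takes over 58 s, if anything falls off the work surface, if the arm or the gripper's body presses on something with over 40 N, if the wrist force passes 120 N, or if a joint passes its speed limit or range.

## Working session

There is one attempt and no reset: what is moved stays moved. The work goes in short steps, Python scripts to look and compute and a tool call to move; the robot and the scene stay as the last step left them, time stands still between calls to the robot, and variables do not carry over. Pictures are saved under pics/ and viewed, at most 10 in all, crops included, and the job is handed in when it is done.

Besides the shell and the picture viewer there is one more tool, called after ">>>" in YAML: its name, and indented under it one key for each argument. jog_arm: Moves the arm, as the interface text tells. Its arguments: {"type":"object","properties":{"deltas":{"type":"string"},"gripper":{"type":"number"},"squeeze":{"type":"number"}},"required":["deltas"]}

```bash
mkdir -p pics; cat > h.py <<'E'
import numpy as np, cv2
from plant import get_state, cams, ctrl
def cam(n, save=None):
    c=cams.read_camera(n); im=c["color"]
    f=im.shape[0]/2/np.tan(np.radians(c["vfov"])/2)
    c["K"]=np.array([[f,0,c["cx"]],[0,f,c["cy"]],[0,0,1.]])
    c["D"]=np.array(c["distortion"],float); c["R"]=cv2.Rodrigues(np.array(c["rvec"],float))[0]; c["t"]=np.array(c["tvec"],float).ravel()
    if save: cv2.imwrite(save,im); np.savez(save[:-4],K=c["K"],D=c["D"],R=c["R"],t=c["t"])
    return c
def load(p):
    c=dict(np.load(p[:-4]+".npz")); c["color"]=cv2.imread(p); return c
def ray(c,px):
    u=cv2.undistortPoints(np.array([[px]],float),c["K"],c["D"]).ravel()
    return -c["R"].T@c["t"], c["R"].T@np.array([u[0],u[1],1.])
def onz(c,px,z):
    o,d=ray(c,px); return o+d*(z-o[2])/d[2]
def proj(c,p):
    return cv2.projectPoints(np.array(p,float).reshape(-1,3),cv2.Rodrigues(c["R"])[0],c["t"],c["K"],c["D"])[0].reshape(-1,2)
E
python3 - <<'E'
from h import *
for n in ("top","scene"): 
    c=cam(n,f"pics/{n}0.png"); print(n,-c["R"].T@c["t"])
print(get_state())
E
```

```text
top [ 0.44957673 -0.06896062  1.48886181]
scene [-0.09557378 -0.853559    1.03039957]
{'time': 0.1, 'qpos': array([ 1.02698363e+00,  2.87108624e-01,  1.57803102e+00, -1.84134018e-06,
        1.27862076e+00, -1.49999820e-01]), 'dq': array([ 5.15877440e-05, -2.08646879e-03, -3.48122536e-03, -8.85938665e-04,
        1.57444181e-03,  6.05769366e-04]), 'joint_efforts': array([ 7.68648351e-04, -4.07296228e+01, -2.93697292e+01, -1.66249770e-04,
        3.43789718e-03, -5.47939933e-06]), 'eef_pos': array([0.25868636, 0.62285837, 0.24876421]), 'tcp_rot': array([ 1.95636112e-01,  9.80675959e-01, -1.01960338e-03, -3.67676415e-04]), 'contact_force': array([ 0.60148178,  0.68243579, -0.03555004]), 'wrist_torque': array([ 0.01545189,  0.00127842, -0.0088431 ]), 'finger_force': 0.0, 'opening': 1.002028905951798}
```

View pics/top0.png

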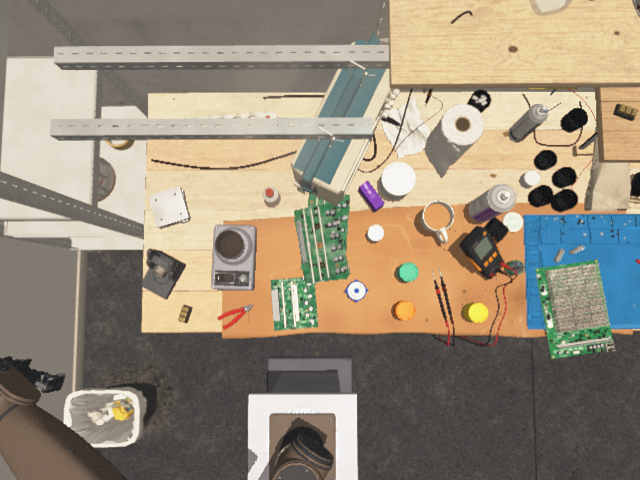

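View pics/scene0.png

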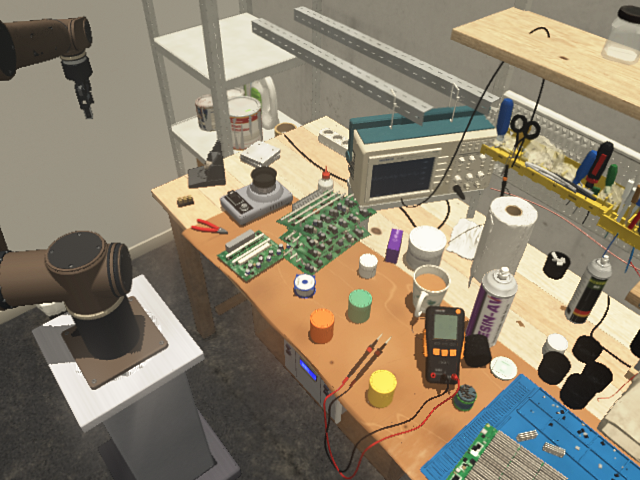

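The top view shows the mixer at about (234,255), with the cradle at (232,245) and the panel at (233,280).

Things that could be taken for the jar, in top view pixels:
- green cylinder (408,272)
- orange look-alike (404,310)
- yellow look-alike (477,312)
- small white jar (375,233), which is the paste_jar
- reel (356,291)
- white pot (398,180)

By the description I choose the green cylinder. Next I'll check it and the mixer in one close crop.

```bash
python3 - <<'E'
from h import *
t=load("pics/top0.png"); s=load("pics/scene0.png")
a=cv2.resize(t["color"][215:300,200:270],None,fx=5,fy=5,interpolation=cv2.INTER_CUBIC)
b=cv2.resize(s["color"][160:225,215:295],None,fx=5,fy=5,interpolation=cv2.INTER_CUBIC)[:,:400]
d=cv2.resize(t["color"][215:330,340:430],None,fx=3,fy=3)
e=cv2.resize(s["color"][245:350,295:385],None,fx=3,fy=3)
W=np.zeros((600,800,3),np.uint8)
W[0:425,0:350]=a; W[0:325,360:760]=b
e=cv2.resize(e,(230,268)); d=cv2.resize(d,(210,268)); W[330:598,360:590]=e; W[330:598,590:800]=d
cv2.imwrite("pics/crop1.png",W)
for n,c in (("top",t),("scene",s)):
    h=cv2.cvtColor(c["color"],cv2.COLOR_BGR2HSV)
    m=cv2.inRange(h,(65,70,60),(95,255,255))
    k=[x for x in cv2.findContours(m,0,2)[0] if cv2.contourArea(x)>150]
    for x in k:
        (cx,cy),r=cv2.minEnclosingCircle(x); print(n,cx,cy,r,cv2.contourArea(x),cv2.boundingRect(x),"z.068",onz(c,(cx,cy),.068),"z.034",onz(c,(cx,cy),.034))
E
```

```text
top 576.36083984375 329.023193359375 37.00937271118164 474.5 (543, 313, 70, 46) z.068 [ 0.34064712 -0.78045455  0.068     ] z.034 [ 0.33804053 -0.79747999  0.034     ]
top 407.0 271.5 10.594910621643066 279.5 (397, 263, 21, 19) z.068 [ 0.50499402 -0.30339008  0.068     ] z.034 [ 0.50632011 -0.30899977  0.034     ]
top 309.83453369140625 289.17266845703125 27.32019805908203 389.0 (296, 262, 20, 55) z.068 [ 0.45556465 -0.02605035  0.068     ] z.034 [ 0.45570793 -0.02502354  0.034     ]
top 565.4991455078125 273.92120361328125 30.893688201904297 195.5 (535, 260, 60, 31) z.068 [ 0.49660768 -0.75656987  0.068     ] z.034 [ 0.49773309 -0.77302376  0.034     ]
top 334.19696044921875 270.5707092285156 14.015283584594727 169.5 (321, 258, 28, 22) z.068 [ 0.50827535 -0.09560861  0.068     ] z.034 [ 0.50967996 -0.09624627  0.034     ]
scene 360.5 297.0 10.920265197753906 187.5 (350, 290, 22, 17) z.068 [ 0.50706013 -0.3064845   0.068     ] z.034 [ 0.5283502  -0.28715725  0.034     ]
scene 414.0 123.5 56.500099182128906 1377.0 (358, 116, 113, 27) z.068 [1.19515434 0.15416881 0.068     ] z.034 [1.24075365 0.18977018 0.034     ]
scene 479.8089294433594 126.84417724609375 13.19209098815918 230.0 (467, 114, 27, 17) z.068 [ 1.3643871  -0.00439071  0.068     ] z.034 [1.41596513 0.02560901 0.034     ]
scene 370.0 117.0 20.223848342895508 158.5 (350, 114, 41, 10) z.068 [1.10278811 0.28192677 0.068     ] z.034 [1.14512428 0.32204162 0.034     ]
```

View pics/crop1.png

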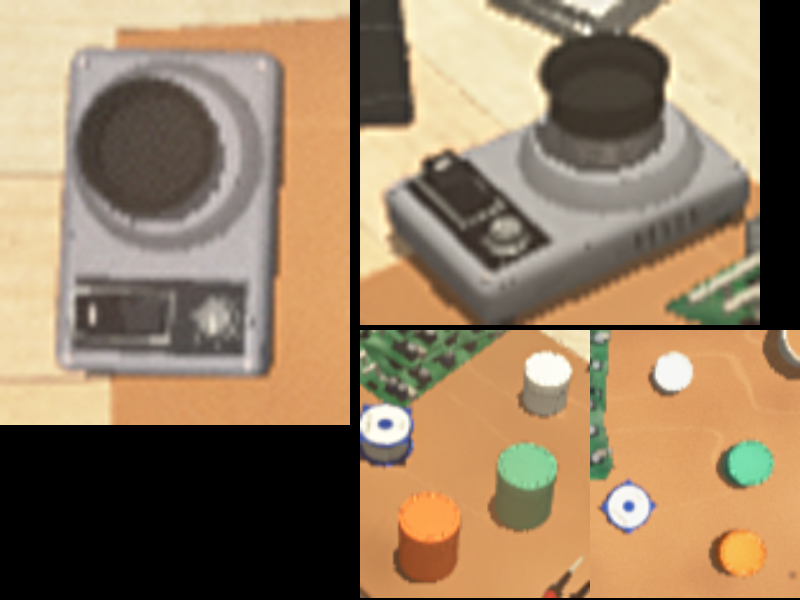

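```bash
python3 - <<'E'
from h import *
t=load("pics/top0.png"); s=load("pics/scene0.png")
T=lambda x,y:(200+x/5-.4,215+y/5-.4)
S=lambda x,y:(215+(x-360)/5-.4,160+y/5-.4)
C=[onz(t,T(*p),.038) for p in ((76,50),(278,52),(270,375),(60,370))]
print(np.round(C,3),np.round(np.mean(C,0),3))
e=[C[0]-C[3],C[1]-C[2]]; print([np.degrees(np.arctan2(v[1],v[0])) for v in e],[np.linalg.norm(v) for v in e])
f=[C[0]-C[1],C[3]-C[2]]; print([np.degrees(np.arctan2(v[1],v[0]))-90 for v in f],[np.linalg.norm(v) for v in f])
print("line",onz(t,T(92,317),.054),"line scene", onz(s,S(438,160),.054))
print("dial",onz(t,T(215,318),.054),onz(s,S(503,228),.054))
print("rim",onz(t,T(147,142),.104), onz(s,S(604,72),.104))
for n,c,x,y in (("top",t,356,291),("top",t,375,233)): print(onz(c,(x,y),.04))
q=get_state()["tcp_rot"]; from scipy.spatial.transform import Rotation as R; print(R.from_quat(q).as_matrix().round(3))
E
```

```text
[[0.646 0.254 0.038]
 [0.644 0.135 0.038]
 [0.455 0.138 0.038]
 [0.458 0.26  0.038]] [0.551 0.197 0.038]
[np.float64(-1.898832088976386), np.float64(-0.8730591193200963)] [np.float64(0.18764082977837482), np.float64(0.18921296249815178)]
[np.float64(-0.7538998995622563), np.float64(-1.5080609769223656)] [np.float64(0.11889158202147415), np.float64(0.12225800933841154)]
line [0.48841653 0.23891712 0.054     ] line scene [0.49097361 0.2464495  0.054     ]
dial [0.4876488  0.16799787 0.054     ] [0.4862173  0.16917721 0.054     ]
rim [0.58473332 0.1989446  0.104     ] [0.58271974 0.19940943 0.104     ]
[ 0.45000763 -0.15909196  0.04      ]
[ 0.61913108 -0.2162019   0.04      ]
[[-0.923  0.384 -0.001]
 [ 0.384  0.923 -0.002]
 [ 0.    -0.002 -1.   ]]
```

>>> jog_arm:
  deltas: "0.58 -0.96 0 0 0 -0.6;0.58 -0.96 0 0 0 -0.6;0.58 -0.96 0 0 0 -0.6;0.58 -0.96 0 0 0 -0.6;0.58 -0.96 0 0 0 -0.6;0.58 -0.96 0 0 0 -0.6;0.58 -0.96 0 0 0 -0.6;0.58 -0.96 0 0 0 -0.6;0.58 -0.96 0 0 0 -0.6;0.58 -0.96 0 0 0 -0.6;0.58 -0.96 -0.2 0 0 -0.6;0.58 -0.96 -0.2 0 0 -0.6;0.58 -0.96 -0.2 0 0 -0.6;0.58 -0.96 -0.2 0 0 -0.6;0.58 -0.96 -0.2 0 0 -0.6;0.58 -0.96 -0.2 0 0 -0.6;0.58 -0.96 -0.2 0 0 -0.6;0.58 -0.96 -0.2 0 0 -0.6;0.58 -0.96 -0.2 0 0 -0.6;0.5 -0.9 -0.2 0 0 -0.6"
  gripper: 0

```text
time: 2.6
eef_pos: [0.4899, 0.2392, 0.21]
tcp_rot: [0.717, 0.697, 0.0, 0.0]
contact_force: [-0.1, -0.2, 0.3]
opening: -0.002
finger_force: 0.0
```

>>> jog_arm:
  deltas: "0 0 0 0 0 0;0 0 0 0 0 0"

```text
time: 2.85
eef_pos: [0.4892, 0.2406, 0.2102]
tcp_rot: [0.715, 0.699, 0.0, -0.0]
contact_force: [0.4, 0.4, -0.1]
opening: 0.001
finger_force: 0.0
```

```bash
python3 - <<'E'
from h import *
c=cam("wrist","pics/w1.png"); print(-c["R"].T@c["t"],get_state()["eef_pos"])
E
```

```text
[0.49248906 0.31796252 0.33537177] [0.48915434 0.24089236 0.21026743]
```

View pics/w1.png

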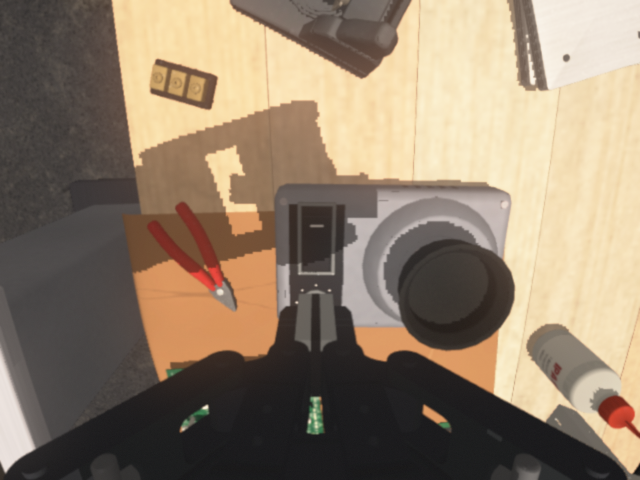

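The wrist view shows the rocker at x 301–334, y 206–276, with its white line at (316,226). The cradle rim is centred near (457,294), and the closed fingertips are at (316,295).

```bash
python3 - <<'E'
from h import *
c=load("pics/w1.png")
print("line",onz(c,(316.5,226),.054)); 
for p in ((301,206),(334,206),(301,276),(334,276)): print(onz(c,p,.046))
for p in ((277,187),(510,190)): print("corner",onz(c,p,.036))
g=cv2.cvtColor(c["color"],cv2.COLOR_BGR2GRAY)
m=(g<75).astype(np.uint8); m[:, :380]=0; m[:225]=0; m[360:]=0; m[:,530:]=0
k=max(cv2.findContours(m,0,1)[0],key=cv2.contourArea)
hull=cv2.convexHull(k); e=cv2.fitEllipse(hull); print(e, "rim",onz(c,e[0],.104), (onz(c,(e[0][0]+e[1][0]/2,e[0][1]),.104)-onz(c,e[0],.104))[:2])
E
```

```text
line [0.49177432 0.23975882 0.054     ]
[0.48023797 0.25373462 0.046     ]
[0.50554041 0.25312316 0.046     ]
[0.47819412 0.19572452 0.046     ]
[0.50499778 0.19506918 0.046     ]
corner [0.46156244 0.2671703  0.036     ]
corner [0.64666826 0.2609799  0.036     ]
((453.1783447265625, 293.8647155761719), (109.97001647949219, 116.69034576416016), 81.77452087402344) rim [0.58184657 0.20465982 0.104     ] [ 0.03777482 -0.00126287]
```

>>> jog_arm:
  deltas: "0.1 0 -0.9 0 0 0;0 0 -0.9 0 0 0;0 0 -0.9 0 0 0;0 0 -0.9 0 0 0;0 0 -0.9 0 0 0;0 0 -0.9 0 0 0;0 0 -0.8 0 0 0;0 0 0 0 0 0;0 0 0 0 0 0"

```text
time: 4.03
eef_pos: [0.4918, 0.2407, 0.0865]
tcp_rot: [0.715, 0.699, 0.0, 0.0]
contact_force: [0.4, 0.6, 0.5]
opening: -0.001
finger_force: 0.0
```

>>> jog_arm:
  deltas: "0 0 -0.1 0 0 0;0 0 -0.1 0 0 0;0 0 -0.1 0 0 0;0 0 -0.1 0 0 0;0 0 0 0 0 0"

```text
time: 4.65
eef_pos: [0.4912, 0.2405, 0.0778]
tcp_rot: [0.715, 0.699, -0.0, -0.0]
contact_force: [-0.4, 0.0, 0.1]
opening: -0.002
finger_force: 0.0
```

>>> jog_arm:
  deltas: "0 0 -0.1 0 0 0;0 0 -0.1 0 0 0;0 0 0 0 0 0"

```text
time: 5.03
eef_pos: [0.4917, 0.2407, 0.0742]
tcp_rot: [0.715, 0.699, 0.0, 0.0]
contact_force: [0.3, -0.2, 1.1]
opening: -0.001
finger_force: 0.5
```

>>> jog_arm:
  deltas: "0 0 -0.1 0 0 0;0 0 -0.1 0 0 0;0 0 0 0 0 0"

```text
time: 5.4
eef_pos: [0.4915, 0.2405, 0.07]
tcp_rot: [0.715, 0.699, 0.0, 0.0]
contact_force: [0.1, 1.1, 1.8]
opening: 0.0
finger_force: 0.7
```

>>> jog_arm:
  deltas: "0 0 -0.1 0 0 0;0 0 -0.1 0 0 0;0 0 0 0 0 0"

```text
time: 5.78
eef_pos: [0.4916, 0.2408, 0.0667]
tcp_rot: [0.715, 0.699, 0.0, -0.0]
contact_force: [-0.0, 2.0, 6.4]
opening: 0.003
finger_force: 3.0
```

>>> jog_arm:
  deltas: "0 0 -0.07 0 0 0;0 0 0 0 0 0"

```text
time: 6.02
eef_pos: [0.4917, 0.2408, 0.0666]
tcp_rot: [0.715, 0.699, -0.0, -0.0]
contact_force: [-3.7, 0.5, 12.7]
opening: 0.001
finger_force: 6.5
```

>>> jog_arm:
  deltas: "0 0 0.5 0 0 0;0 0 1 0 0 0;0 0 1 0 0 0;0 0 1 0 0 0;0 0 1 0 0 0;0 0 1 0 0 0;0 0 1 0 0 0;0 0 0.7 0 0 0;0 0 0 0 0 0;0 0 0 0 0 0"

```text
time: 7.28
eef_pos: [0.4908, 0.2403, 0.2075]
tcp_rot: [0.715, 0.699, -0.001, -0.0]
contact_force: [-0.5, 0.3, -0.2]
opening: -0.002
finger_force: 0.0
```

```bash
python3 - <<'E'
from h import *
c=cam("wrist","pics/w2.png"); a=load("pics/w1.png"); print(get_state()["eef_pos"])
cv2.imwrite("pics/w2c.png",np.hstack([cv2.resize(x["color"][170:370,260:520],(400,308),interpolation=cv2.INTER_CUBIC) for x in (a,c)]))
E
```

```text
[0.49070735 0.24028668 0.2073349 ]
```

View pics/w2c.png

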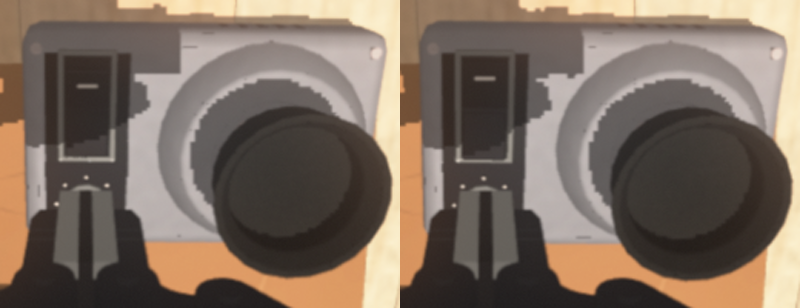

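The white line moved from (87,86) to (84,78) in the crop, and the force jumped to 12.7 N with no further travel. So the rocker is down and on. Next I'll view the cradle from above on the way to the jar.

>>> jog_arm:
  deltas: "0.05 -0.13 0.1 0 0 -0.97;0.05 -0.13 0.1 0 0 -0.97;0.05 -0.13 0.1 0 0 -0.97;0.05 -0.13 0.1 0 0 -0.97;0.05 -0.13 0.1 0 0 -0.97;0.05 -0.13 0.1 0 0 -0.97;0.05 -0.13 0.1 0 0 -0.97;0.05 -0.13 0.1 0 0 -0.97;0.05 -0.13 0.1 0 0 -0.97;0.05 -0.13 0.1 0 0 -0.97;0.05 -0.13 0.1 0 0 -0.97;0.05 -0.13 0.1 0 0 -0.97;0.05 -0.13 0.1 0 0 -0.97;0.05 -0.13 0.1 0 0 -0.97;0.05 -0.13 0.1 0 0 -0.97;0.05 -0.13 0.1 0 0 -0.97;0 0 0 0 0 0;0 0 0 0 0 0"
  gripper: 1

```text
time: 9.57
eef_pos: [0.507, 0.1989, 0.2399]
tcp_rot: [1.0, -0.001, -0.001, 0.0]
contact_force: [-1.0, -0.2, 0.2]
opening: 0.999
finger_force: 0.0
```

```bash
python3 - <<'E'
from h import *
c=cam("wrist","pics/w3.png"); print(-c["R"].T@c["t"],get_state()["eef_pos"],get_state()["qpos"])
E
```

```text
[0.58587079 0.19897215 0.36497282] [0.5071029 0.1989646 0.2400512] [1.87593924e-01 8.10769455e-03 1.90699409e+00 6.82048850e-06
 1.22747146e+00 1.76139045e+00]
```

View pics/w3.png

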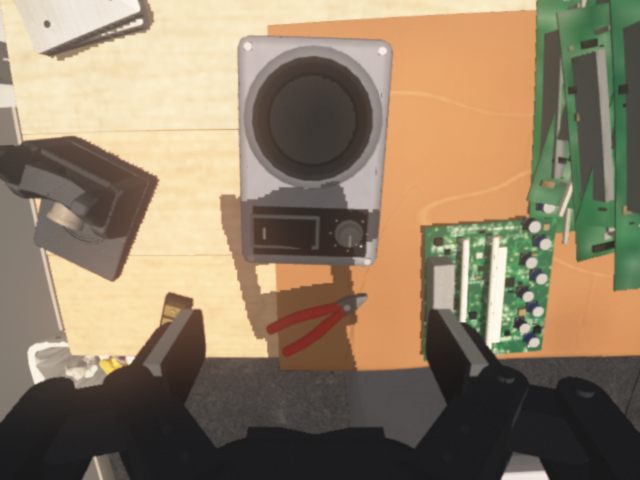

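The cradle is centred at about (312,118), seen nearly straight down. The rocker's white line is at (264,233) and the deck corners are at (240,38), (391,42), (377,263) and (243,262).

```bash
python3 - <<'E'
from h import *
c=load("pics/w3.png"); g=cv2.cvtColor(c["color"],cv2.COLOR_BGR2GRAY)
for th in (60,75,90):
    m=(g<th).astype(np.uint8); m[:, :235]=0; m[:35]=0; m[183:]=0; m[:,400:]=0
    k=max(cv2.findContours(m,0,1)[0],key=cv2.contourArea); e=cv2.fitEllipse(cv2.convexHull(k)); a,b=[onz(c,(e[0][0]+s*e[1][0]/2,e[0][1]),.104) for s in(-1,1)]
    print(th,np.round(e[0],1),np.round(e[1],1),"rim",onz(c,e[0],.104).round(4),"dia",np.linalg.norm(a-b))
C=[onz(c,p,.038) for p in ((240,38),(391,42),(377,263),(243,262))]; print(np.round(C,3),np.mean(C,0))
print("floor c",onz(c,(314,119),.082), "line",onz(c,(264,233),.048))
E
```

```text
60 [317.1 123.1] [ 97.5 110.6] rim [0.5828 0.1977 0.104 ] dia 0.06360479600142105
75 [313.5 119.3] [114.4 122. ] rim [0.5852 0.2    0.104 ] dia 0.0745053973504714
90 [312.3 118.5] [119.1 123.9] rim [0.5857 0.2008 0.104 ] dia 0.07751828732522882
[[0.647 0.257 0.038]
 [0.644 0.14  0.038]
 [0.46  0.143 0.038]
 [0.461 0.265 0.038]] [0.55275124 0.20119828 0.038     ]
floor c [0.58531361 0.19972744 0.082     ] line [0.49145302 0.24322282 0.048     ]
```

>>> jog_arm:
  deltas: "0 -0.98 0 0 0 0;0 -0.98 0 0 0 0;0 -0.98 0 0 0 0;0 -0.98 0 0 0 0;0 -0.98 0 0 0 0;0 -0.98 0 0 0 0;0 -0.98 0 0 0 0;0 -0.98 0 0 0 0;0 -0.98 0 0 0 0;0 -0.98 0 0 0 0;0 -0.98 0 0 0 0;0 -0.98 0 0 0 0;0 -0.98 0 0 0 0;0 -0.98 0 0 0 0;0 -0.98 0 0 0 0;0 -0.98 0 0 0 0;0 -0.98 0 0 0 0;0 -0.98 0 0 0 0;0 -0.98 0 0 0 0;0 -0.98 0 0 0 0"

```text
time: 12.12
eef_pos: [0.5074, -0.1943, 0.2406]
tcp_rot: [1.0, -0.002, -0.0, -0.0]
contact_force: [0.3, 0.2, 0.7]
opening: 0.997
finger_force: 0.0
```

>>> jog_arm:
  deltas: "0 -0.98 0 0 0 0;-0.5 -0.98 0 0 0 0;-1 -0.98 0 0 0 0;-1 -0.98 0 0 0 0;-1 -0.98 0 0 0 0;-0.5 -0.7 0 0 0 0;0 0 0 0 0 0;0 0 0 0 0 0"

```text
time: 13.12
eef_pos: [0.4277, -0.3048, 0.2406]
tcp_rot: [1.0, -0.002, 0.0, -0.0]
contact_force: [0.5, -0.5, 0.2]
opening: 0.997
finger_force: 0.0
```

```bash
python3 - <<'E'
from h import *
c=cam("wrist","pics/w4.png"); print(-c["R"].T@c["t"],get_state()["eef_pos"],proj(c,[.506,-.305,.068]))
h=cv2.cvtColor(c["color"],cv2.COLOR_BGR2HSV)
m=cv2.inRange(h,(65,70,60),(95,255,255))
for x in cv2.findContours(m,0,2)[0]:
    if cv2.contourArea(x)>500:
        print(cv2.boundingRect(x),cv2.contourArea(x),cv2.fitEllipse(cv2.convexHull(x)))
E
```

```text
[ 0.50638241 -0.30496706  0.36578414] [ 0.42783302 -0.3046358   0.24057506] [[315.3627727  119.33113725]]
(281, 81, 73, 75) 4196.0 ((317.3756103515625, 118.24503326416016), (72.66885375976562, 75.1032943725586), 0.49237772822380066)
```

View pics/w4.png

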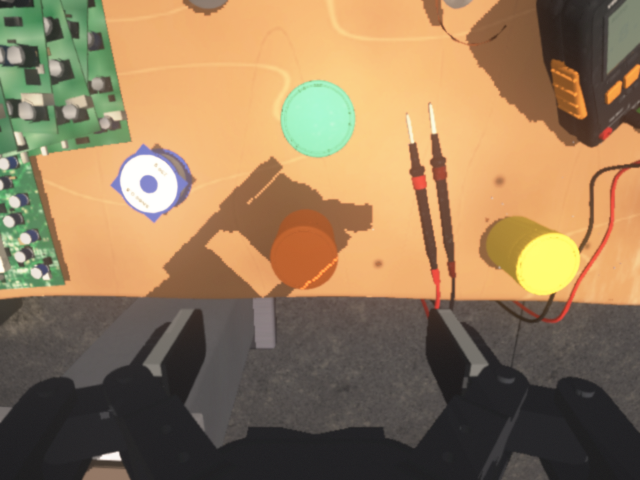

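The jar's green lid is at (317,118), which puts the jar at about (0.507, -0.307). The orange and yellow look-alikes are at (305,250) and (533,258), clear of the fingers.

>>> jog_arm:
  deltas: "0.99 -0.1 0 0 0 0;0.99 0 0 0 0 0;0.99 0 0 0 0 0;0.99 0 0 0 0 0;0 0 -0.9 0 0 0;0 0 -1 0 0 0;0 0 -1 0 0 0;0 0 -1 0 0 0;0 0 -1 0 0 0;0 0 -1 0 0 0;0 0 -1 0 0 0;0 0 -1 0 0 0;0 0 -1 0 0 0;0 0 -0.6 0 0 0;0 0 -0.32 0 0 0;0 0 0 0 0 0;0 0 0 0 0 0"

```text
time: 15.3
eef_pos: [0.5071, -0.3075, 0.045]
tcp_rot: [1.0, -0.002, 0.001, 0.001]
contact_force: [-0.4, -0.4, -0.1]
opening: 1.0
finger_force: 0.0
```

>>> jog_arm:
  deltas: "0 0 0 0 0 0;0 0 0 0 0 0;0 0 0 0 0 0;0 0 0 0 0 0;0 0 0 0 0 0;0 0 0 0 0 0;0 0 0 0 0 0;0 0 0 0 0 0"
  gripper: 0
  squeeze: 60

```text
time: 16.3
eef_pos: [0.5071, -0.3075, 0.0451]
tcp_rot: [1.0, -0.002, 0.001, 0.001]
contact_force: [0.1, -0.8, 6.1]
opening: 0.616
finger_force: 63.0
```

>>> jog_arm:
  deltas: "0 0 0.3 0 0 0;0 0 0.7 0 0 0;0 0 1 0 0 0;0 0 1 0 0 0;0 0 1 0 0 0;0 0 1 0 0 0;0 0 1 0 0 0;-0.5 0 1 0 0 0;-0.6 0 1 0 0 0;-0.6 0 1 0 0 0;-0.6 0 1 0 0 0;-0.5 0 0.5 0 0 0"

```text
time: 17.8
eef_pos: [0.4504, -0.3074, 0.2562]
tcp_rot: [1.0, -0.002, 0.001, 0.001]
contact_force: [0.8, -0.5, -1.2]
opening: 0.618
finger_force: 62.9
```

>>> jog_arm:
  deltas: "0 0.5 0 0 0 0;0 1 0 0 0 0;0 1 0 0 0 0;0 1 0 0 0 0;0 1 0 0 0 0;0 1 0 0 0 0;0 1 0 0 0 0;0 1 0 0 0 0;0 1 0 0 0 0;0 1 0 0 0 0;0 1 0 0 0 0;0 1 0 0 0 0;0 1 0 0 0 0;0 1 0 0 0 0;0 1 0 0 0 0;0 1 0 0 0 0;0 1 0 0 0 0;0 1 0 0 0 0;0 1 0 0 0 0;0 1 0 0 0 0"

```text
time: 20.3
eef_pos: [0.4503, 0.0842, 0.2543]
tcp_rot: [1.0, -0.002, 0.0, -0.0]
contact_force: [-0.1, -0.4, -2.5]
opening: 0.623
finger_force: 62.9
```

>>> jog_arm:
  deltas: "0.95 0.82 0 0 0 0;0.96 0.82 0 0 0 0;0.96 0.82 0 0 0 0;0.96 0.82 0 0 0 0;0.96 0.82 0 0 0 0;0.96 0.82 0 0 0 0;0.96 0.82 0 0 0 0;0 0 0 0 0 0;0 0 0 0 0 0;0 0 0 0 0 0"

```text
time: 21.55
eef_pos: [0.5841, 0.1974, 0.2542]
tcp_rot: [1.0, -0.002, -0.0, 0.0]
contact_force: [-0.9, -0.1, -1.1]
opening: 0.62
finger_force: 63.0
```

```bash
python3 - <<'E'
from h import *
s=get_state(); print(s["eef_pos"],s["tcp_rot"])
c=cam("top","pics/t5.png"); w=cam("wrist","pics/w5.png"); z=cam("scene","pics/s5.png")
for n,c in (("top",c),("scene",z)):
    m=cv2.inRange(cv2.cvtColor(c["color"],cv2.COLOR_BGR2HSV),(65,70,40),(95,255,255)); p=proj(c,s["eef_pos"])[0].astype(int); m2=np.zeros_like(m); m2[p[1]-25:p[1]+25,p[0]-25:p[0]+25]=m[p[1]-25:p[1]+25,p[0]-25:p[0]+25]
    print(n,p,cv2.boundingRect(m2))
W=np.zeros((480,800,3),np.uint8); W[:,:500]=w["color"][:,70:570]; 
p=proj(z,s["eef_pos"])[0].astype(int); k=z["color"][max(0,p[1]-60):p[1]+100,p[0]-50:p[0]+50]; W[:,500:]=cv2.resize(k,(300,480))
cv2.imwrite("pics/v5.png",W)
E
```

```text
[0.58413053 0.19744332 0.25423092] [ 9.99997413e-01 -2.26559249e-03 -1.68411584e-04  1.12777751e-04]
top [218 237] (0, 0, 0, 0)
scene [261 130] (251, 119, 20, 29)
```

View pics/v5.png

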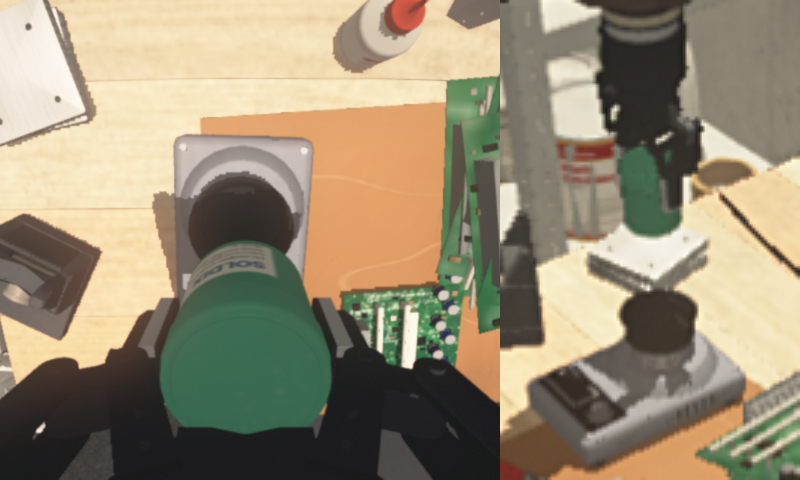

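The jar is held upright above the cradle. The cradle's black ring is at about (240,225) in the crop, directly under the jar's path.

>>> jog_arm:
  deltas: "0.06 0.12 -0.5 0 0 0;0 0 -1 0 0 0;0 0 -1 0 0 0;0 0 -1 0 0 0;0 0 -1 0 0 0;0 0 -0.5 0 0 0;0 0 0 0 0 0;0 0 0 0 0 0"

```text
time: 22.7
eef_pos: [0.5866, 0.2002, 0.1551]
tcp_rot: [1.0, -0.002, 0.001, -0.0]
contact_force: [0.7, 0.8, -1.3]
opening: 0.616
finger_force: 63.0
```

>>> jog_arm:
  deltas: "0 0 -0.2 0 0 0;0 0 -0.2 0 0 0;0 0 -0.2 0 0 0;0 0 0 0 0 0"

```text
time: 23.2
eef_pos: [0.5856, 0.2001, 0.1416]
tcp_rot: [1.0, -0.002, -0.001, 0.0]
contact_force: [-0.2, -0.7, -1.0]
opening: 0.62
finger_force: 63.0
```

>>> jog_arm:
  deltas: "0 0 -0.15 0 0 0;0 0 -0.15 0 0 0;0 0 0 0 0 0"

```text
time: 23.58
eef_pos: [0.5857, 0.2001, 0.1358]
tcp_rot: [1.0, -0.002, -0.0, 0.0]
contact_force: [-0.1, 0.5, -0.7]
opening: 0.623
finger_force: 63.0
```

>>> jog_arm:
  deltas: "0 0 -0.15 0 0 0;0 0 -0.15 0 0 0;0 0 0 0 0 0"

```text
time: 23.95
eef_pos: [0.5857, 0.2001, 0.1297]
tcp_rot: [1.0, -0.002, -0.0, 0.0]
contact_force: [0.7, -0.4, -2.5]
opening: 0.618
finger_force: 63.0
```

>>> jog_arm:
  deltas: "0 0 -0.15 0 0 0;0 0 0 0 0 0"

```text
time: 24.2
eef_pos: [0.5861, 0.2002, 0.1273]
tcp_rot: [1.0, -0.002, 0.0, -0.0]
contact_force: [-0.6, -0.8, -1.1]
opening: 0.616
finger_force: 63.1
```

>>> jog_arm:
  deltas: "0 0 -0.1 0 0 0;0 0 0 0 0 0"

```text
time: 24.45
eef_pos: [0.5862, 0.2002, 0.1262]
tcp_rot: [1.0, -0.002, 0.0, 0.0]
contact_force: [-2.3, 0.7, 4.8]
opening: 0.619
finger_force: 63.0
```

>>> jog_arm:
  deltas: "0 0 -0.1 0 0 0;0 0 -0.1 0 0 0;0 0 -0.1 0 0 0;0 0 0 0 0 0"

```text
time: 24.95
eef_pos: [0.5862, 0.2002, 0.1208]
tcp_rot: [1.0, -0.002, 0.0, 0.0]
contact_force: [-3.8, -0.7, 8.2]
opening: 0.623
finger_force: 63.1
```

>>> jog_arm:
  deltas: "0 0 -0.1 0 0 0;0 0 -0.1 0 0 0;0 0 0 0 0 0"

```text
time: 25.32
eef_pos: [0.5863, 0.2002, 0.1174]
tcp_rot: [1.0, -0.002, 0.0, 0.0]
contact_force: [-5.3, -1.2, 9.7]
opening: 0.619
finger_force: 63.2
```

>>> jog_arm:
  deltas: "0 0 -0.1 0 0 0;0 0 0 0 0 0"

```text
time: 25.58
eef_pos: [0.5863, 0.2002, 0.1158]
tcp_rot: [1.0, -0.002, 0.0, 0.0]
contact_force: [-6.6, -1.0, 12.3]
opening: 0.62
finger_force: 63.3
```

>>> jog_arm:
  deltas: "-0.05 0 0 0 0 0;0 0 0 0 0 0"

```text
time: 25.82
eef_pos: [0.5862, 0.2002, 0.1164]
tcp_rot: [1.0, -0.002, 0.001, 0.0]
contact_force: [-3.6, -1.4, 12.1]
opening: 0.62
finger_force: 63.4
```

>>> jog_arm:
  deltas: "0 0 -0.1 0 0 0;0 0 0 0 0 0"

```text
time: 26.08
eef_pos: [0.5862, 0.2002, 0.1145]
tcp_rot: [1.0, -0.002, 0.001, 0.0]
contact_force: [-3.9, -1.7, 12.4]
opening: 0.617
finger_force: 63.5
```

>>> jog_arm:
  deltas: "0 0 -0.1 0 0 0;0 0 0 0 0 0"

```text
time: 26.32
eef_pos: [0.5863, 0.2002, 0.1131]
tcp_rot: [1.0, -0.002, 0.001, 0.0]
contact_force: [-5.9, -2.1, 14.5]
opening: 0.619
finger_force: 64.6
```

>>> jog_arm:
  deltas: "-0.05 0 -0.08 0 0 0;0 0 0 0 0 0"

```text
time: 26.58
eef_pos: [0.5862, 0.2002, 0.1131]
tcp_rot: [1.0, -0.002, 0.002, 0.0]
contact_force: [-6.5, -2.1, 18.2]
opening: 0.619
finger_force: 64.6
```

>>> jog_arm:
  deltas: "0 0 -0.1 0 0 0;0 0 0 0 0 0"

```text
time: 26.82
eef_pos: [0.5863, 0.2002, 0.113]
tcp_rot: [1.0, -0.002, 0.002, 0.0]
contact_force: [-10.4, -3.4, 26.5]
opening: 0.619
finger_force: 65.3
```

```bash
python3 - <<'E'
from h import *
s=get_state(); print(s["eef_pos"],s["contact_force"],s["wrist_torque"],s["opening"])
z=cam("scene","pics/s6.png"); w=cam("wrist","pics/w6.png")
p=proj(z,s["eef_pos"])[0].astype(int); k=z["color"][p[1]-45:p[1]+65,p[0]-40:p[0]+40]
W=np.zeros((480,800,3),np.uint8); W[:,:450]=w["color"][:,100:550]; W[:,450:]=cv2.resize(k,(350,480)); cv2.imwrite("pics/v6.png",W)
E
```

```text
[0.58630158 0.20023887 0.11300455] [-10.43021004  -3.35440589  26.45187194] [-0.60313983  1.7603027  -0.02536972] 0.6194668462990269
```

View pics/v6.png

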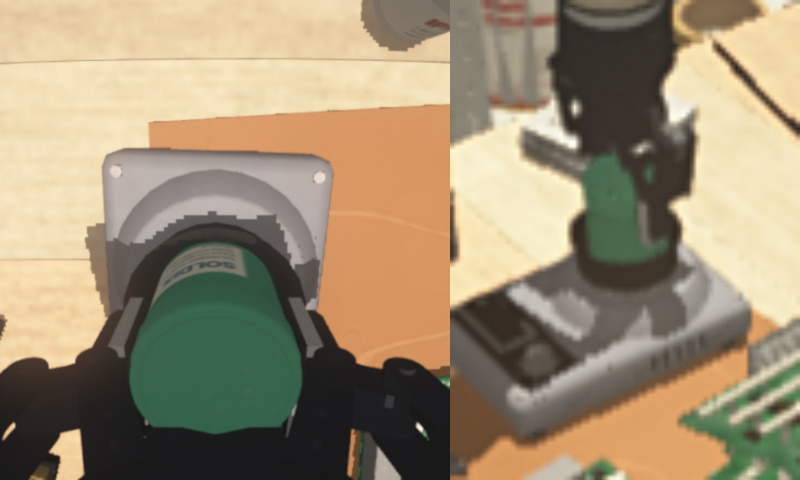

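The jar stands upright in the ring, and the cradle is hard on its stop: z stays at 0.113 while the force rises. I'll ease the side force a little and let it settle.

>>> jog_arm:
  deltas: "-0.06 0 0 0 0 0;0 0 0 0 0 0;0 0 0 0 0 0"

```text
time: 27.3
eef_pos: [0.5862, 0.2002, 0.113]
tcp_rot: [1.0, -0.002, 0.004, 0.0]
contact_force: [-6.6, -2.6, 23.5]
opening: 0.618
finger_force: 65.2
```

>>> jog_arm:
  deltas: "-0.06 -0.02 0 0 0 0;0 0 0 0 0 0;0 0 0 0 0 0;0 0 0 0 0 0"

```text
time: 27.8
eef_pos: [0.5861, 0.2002, 0.1131]
tcp_rot: [1.0, -0.002, 0.005, -0.0]
contact_force: [-3.0, -1.8, 21.2]
opening: 0.617
finger_force: 64.9
```

```bash
python3 -c "
from h import *
print(get_state()['contact_force']); print(ctrl.sign_off())"
```

```text
[-3.02150503 -1.76001164 21.16587334]
the job is handed in; nothing more can be done
None
```

I turned the mixer on with the cradle empty, then seated the green flux tub upright and handed the job in at about 28 s, still gripping it and pressing it onto the cradle's stop with about 21 N.

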